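Fetch a carton from behind the sprung flap and stack it in the sloping rack

ROBOT

A 6-joint arm with a two-finger parallel gripper is mounted at the origin on the work surface. World frame = base frame: x ahead of the robot, y to its left, z up, the work surface at z = 0. Lengths are in m, angles in rad, forces in N, time in s.
With the tool pointing down it reaches from about 0.3 to 0.85 m from the base axis. Payload 5.4 kg.
Tool frame: the origin (TCP) lies at the very end of the fingers, on their centre line; the grasp point (between the pads) lies 19 mm behind it; z points along the fingers, y is the line along which they close (so a half turn about z gives the same grasp; the last joint's range is limited). The gripper opens to 85 mm and grips with 20 to 120 N. Pads are 22 mm wide; open, the fingers measure 114 mm over their backs; the gripper's body (76 mm by 85 mm) begins 54 mm behind the grasp point. The pads swing forward as they close: fully open they stand 13 mm farther back than shut.
Start: joints at [-1.423, 0.158, 1.597, -0, 1.386, -0.21], TCP at [0.201, -0.539, 0.231] pointing down, gripper open.
Joint ranges: [-2.91, 2.91], [-0.94, 2.29], [0.18, 2.7], [-1.29, 4.43], [0.17, 2.64], [-3, 3]. Speed limits (rad/s): [2.57, 2.57, 3.14, 3.14, 3.14, 3.14].

INTERFACE

Orientations are given as a 3x3 rotation matrix whose columns are the frame's x, y, z axes.
In Python, from station import status, cams, manip gives the robot as it stands. The module is installed in compiled form; this text tells all that it offers.
- The arm moves only by the tool drive_tool, never from a script. Its argument "commands" is a list of rows, each an object with "slide": the shift along the tool's x, y, z in m, a list of three; "twist": the turn about the tool's z in rad; "grip": the opening, from -1 (shut) to 1 (fully open). In form: [{"slide": [x, y, z], "twist": twist, "grip": grip}, ...]. A call has 1 to 8 rows; each row shifts and turns the commanded pose from where the row before left it, along the tool's axes as they then stand; what a row does not reach is not made up. A row lasts 1/10 s, in which the tool goes at most 50 mm and 8.59 degrees, less where a joint would pass 70% of its speed; a pose out of reach is approached as far as the arm can. A call with a gripper value outside its range is refused whole. The fingers move at their own pace and stop on an object; "newtons" is the grip in N (left out, the last holds). Time passes only in rows, so rows that do not move let the fingers close. It gives the time, the measured TCP pose, the force, the opening and the grip force at its end, in the units of the state.
- status.read_state(): the state, without advancing time (a new reading comes with each control period).
- cams.capture(name): name is "scene" or "top" or "wrist"; returns the picture (480x640x3 uint8, red, green, blue); there is no depth.
- cams.get_calibration(name): a dict with "fov_y" (degrees; the focal length in pixels is half the picture's height over the tangent of half this angle, whatever the lens; pixels are square), "cx", "cy" (the principal point, pixels), "k1" (the pictures are not rectified: a ray, as slopes to the right and down, at radius r is drawn at 1 + k1 r^2 times it, then the intrinsics apply), "cam_to_world" (4x4, takes a point from camera to world coordinates). Camera axes: x right, y up, looking along -z (the intrinsics and any distortion apply to the point x, -y, -z); pixel columns grow to the right and rows downward; lengths in m; the calibration is good to about 2 mm. A picture is of the moment at which its call begins: read the wrist's pose just before it. get_calibration takes no time and is no camera call; for the wrist camera it gives the pose at the moment of the call.
- manip.hand_in(): hands the job in; it is judged then, once.
The state is a dict: "time": time; "joints": joint angles; "joint_vel": joint speeds; "joint_efforts": joint torques, N m; "tool_pos": TCP position; "tool_rot": TCP orientation; "force": force on the tool from outside, world axes, zero at the start; "moment": the same for the moment, N m; "gripper_width": opening from 0.0 (shut) to 1.0 (fully open); "gripper_force": force on a finger pad.
Only numpy, scipy, OpenCV 4.12 (cv2) and the standard library are available. Lean on these libraries where they do the work, as an engineer would, in place of code of your own. Each camera call takes 0.05 s, during which the arm holds its last target. There are 200 camera calls.

TASK

Push the dry box's spring-closing clear flap open and keep it open with the gripper while you reach behind it and take out the cardboard carton; set the carton flat on the black rubber mat and let go so that you can change your grip. Then stack it flat and square on top of the carton in the sloping rack, long side back against the rack's backstop, and leave it there. Do not drop it, do not knock the other things about, and let the flap close again.

Things in the scene. Friction and masses are not known exactly. Their poses are not given: they have to be found in the camera images.
- carton_center (a point): Centre of the loose brown carton to move, 64 x 46 x 36 mm (own x, y, z), 0.08 to 0.17 kg. It starts flat in one of the dry box's two stalls, its x axis along the dry box's x. Rails leave only about 6 mm at its two ends, so there it can only be gripped across its 46 mm width (dry box's y), with 50 mm or more free at each side.
- drybox: Grey roofless dry box, fixed for the run. Origin: centre of its underside on the bench; x from its front to its back, y to its left, z up. In its frame, mm: plinth x -85 to 105, y +-125, top 30 (the stalls' floor); side cheeks at y = +-122, top z = 65; front lip x = -58, top z = 50; clear back wall x = 100, 5 thick, top z = 115.
- stall_floor (a point): Point on the stalls' floor midway between the two stalls, 30 mm above the dry box's origin, same axes. The stalls' centres lie 55 mm to either side of it (y = +55 and -55 mm); one holds the carton, the other a canister. Cross rails 8 mm thick run at x = +42 mm (30 mm high) and x = -42 mm (18 mm high).
- flap (a joint): Opening of the clear flap, rad. It is hinged along the dry box's y at its x = -60, z = 50 mm. 0 = shut, leaning 45 degrees back over both stalls; 0.785 = upright; 1.6 = stop, leaning out over the front. A spring always shuts it (0.19 N m at 0, 0.38 at the stop: 2 to 4 N at the free edge), softly damped; it never stays open.
- flap_edge (a point): Middle of the flap's free edge, a round 12 mm bar along y, flush inside; moves with the flap. Panel 4 mm thick, 236 wide, 106 from hinge to bar. Shut: x = 12, z = 128 mm of the dry box; behind it, to the back wall, a 75 mm gap where fingers enter from above to push it to the front (-x). It rises up to z = 156: follow its arc, so that it does not jam up the fingers; do not press down on it.
- seat: Sloping seat of the aluminium rack, fixed for the run. Origin on its upper face; x points up the slope (15 degrees), y level along the backstop, z square to the seat. In its frame, mm: seat x -36 to 76, y +-100, z = 0; backstop along the low end, at the robot's side: face at x = -30, 6 thick, top z = 66. No side walls.
- stacked_center (a point): Centre of the loose carton already in the rack, the same kind (64 x 46 x 36 mm, own x, y, z), flat on the seat, its long x axis along the backstop, its long side against it: at x = -7, z = 18 mm of the seat, y varies. A carton stacked on it has its centre at x = -7, z = 54 mm of the seat.
- mat_top (a point): Centre of the top face of the black rubber mat, 140 x 140 x 3 mm, fixed flat on the bench, z = 3 mm. Empty.
- vial_a_center (a point): Centre of a white sample canister with green lid, 33 mm in diameter, 50 mm high, standing in the dry box's other stall; leave it alone.
- vial_b_center (a point): Centre of a canister of the same kind on the bench; leave it alone.
- vial_c_center (a point): Centre of a third such canister on the bench; leave it alone.
- dropper_center (a point): Centre of a white dropper bottle on the bench, 28 mm in diameter, 72 mm high; leave it alone.
- dish_center (a point): Centre of a glass dish on the bench, 60 mm in diameter, 14 mm high; leave it alone.

How it is judged:
On the way, in this order (a step that is already met when the one before it is completed fails the run):
1. the flap is held open (more than 0.25 rad) while the fingers grip the carton in the dry box (value of joint flap above 0.25 rad and contact force between the fingers and carton above 1 N and horizontal distance between carton_center and drybox below 0.09 m), for 0.2 s.
2. the carton rests flat on the mat, let go (horizontal distance between carton_center and mat_top below 0.07 m and height (world z) of carton_center below 0.026 m and angle between carton_center's own z axis and vertical below 0.1 rad and contact force between the fingers and carton below 0.1 N and linear speed of carton below 0.02 m/s), for 0.2 s.
At the end, for the whole second after the job is handed in: Carton at rest, released, flat on the racked carton: centre 50-58 mm above the seat, long side within 5 mm of the backstop and parallel to 0.12 rad, flat to 0.1 rad, ends flush to 12 mm with the lower one, which stays on the backstop within 20 mm of its start; flap under 0.06 rad (z of carton_center in the frame of seat between 0.05 and 0.058 m and x of each of carton_center, stacked_center in the frame of seat below -0.002 m and x of carton_center in the frame of stacked_center between -0.012 and 0.012 m and angle between the x axis of carton_center and the y axis of seat, either way round below 0.12 rad and angle between the z axis of carton_center and the z axis of seat, either way round below 0.1 rad and z of stacked_center in the frame of seat below 0.022 m and distance of stacked_center from where it was at the start of the episode below 0.02 m and linear speed of carton below 0.01 m/s and value of joint flap below 0.06 rad); the robot touches nothing.
It fails at once if the carton is dropped or thrown (moving faster than 0.6 m/s out of the fingers) (contact force between the fingers and carton below 0.05 N and linear speed of carton above 0.6 m/s).
It fails at once if a bystander is knocked away by more than 30 mm (distance of any of vial_a_center, vial_b_center, vial_c_center, dropper_center, dish_center from where it was at the start of the episode above 0.03 m).
It also fails if it takes over 67 s, if anything falls off the work surface, if the arm or the gripper's body presses on something with over 40 N, if the wrist force passes 120 N, or if a joint passes its speed limit or range.

## Working session

There is one attempt and no reset: what is moved stays moved. The work goes in short steps, Python scripts to look and compute and a tool call to move; the robot and the scene stay as the last step left them, time stands still between calls to the robot, and variables do not carry over. Pictures are saved under pics/ and viewed, at most 10 in all, crops included, and the job is handed in when it is done.

Besides the shell and the picture viewer there is one more tool, called after "Request:" as name([rows], argument=value, ...), one row to a line, values as JSON. drive_tool: Moves the arm, as the interface text tells. Its arguments: {"type":"object","properties":{"commands":{"type":"array"},"newtons":{"type":"number"}},"required":["commands"]}

```bash
mkdir -p pics; cat > h.py <<'E'
import numpy as np, cv2
from station import status, cams, manip
def cap(name,fn=None):
    C=cams.get_calibration(name); im=cams.capture(name)
    if fn: cv2.imwrite('pics/'+fn,im[:,:,::-1])
    return im,C
def ray(C,u,v):
    f=240/np.tan(np.radians(C['fov_y'])/2)
    K=np.array([[f,0,C['cx']],[0,f,C['cy']],[0,0,1.]])
    p=cv2.undistortPoints(np.array([[[u,v]]],float),K,np.array([C['k1'],0,0,0.]))[0,0]
    M=np.array(C['cam_to_world']); d=M[:3,:3]@np.array([p[0],-p[1],-1]); return M[:3,3],d/np.linalg.norm(d)
def onz(C,u,v,z):
    o,d=ray(C,u,v); return o+d*(z-o[2])/d[2]
def proj(C,P):
    f=240/np.tan(np.radians(C['fov_y'])/2); M=np.array(C['cam_to_world'])
    q=M[:3,:3].T@(np.array(P)-M[:3,3]); x,y=q[0]/-q[2],-q[1]/-q[2]; s=1+C['k1']*(x*x+y*y)
    return np.array([C['cx']+f*x*s,C['cy']+f*y*s])
def tri(rs):
    A=sum(np.eye(3)-np.outer(d,d) for o,d in rs); b=sum((np.eye(3)-np.outer(d,d))@o for o,d in rs); return np.linalg.solve(A,b)
E
python3 - <<'E'
from h import *
np.set_printoptions(precision=3,suppress=True)
for n in('top','scene','wrist'):
    im,C=cap(n,n+'0.png'); print(n,C['fov_y'],C['cx'],C['cy'],C['k1']);print(np.array(C['cam_to_world']))
print(status.read_state())
E
```

```text
top 49.30450250460267 315.29803806559875 246.26488359700312 0.036540673845265347
[[ 0.004  0.991 -0.134  0.387]
 [-1.     0.003 -0.009 -0.   ]
 [-0.009  0.134  0.991  1.003]
 [ 0.     0.     0.     1.   ]]
scene 42.011811099512535 324.6947426276755 246.46120963309716 0.039831168470708576
[[ 0.858 -0.315  0.406  0.964]
 [ 0.514  0.511 -0.689 -0.734]
 [ 0.009  0.799  0.601  0.748]
 [ 0.     0.     0.     1.   ]]
wrist 59.71987664060201 323.35630391825583 240.27014627525193 -0.06601460390631894
[[ 0.35   0.903  0.248  0.263]
 [-0.937  0.338  0.091 -0.516]
 [-0.002 -0.264  0.965  0.373]
 [ 0.     0.     0.     1.   ]]
{'time': 0.15, 'joints': array([-1.423,  0.159,  1.598,  0.   ,  1.386, -0.21 ]), 'joint_vel': array([ 0.   , -0.003, -0.004,  0.   ,  0.001, -0.001]), 'joint_efforts': array([ -0.001, -39.637, -33.179,  -0.   ,   0.005,   0.   ]), 'tool_pos': array([ 0.201, -0.538,  0.231]), 'tool_rot': array([[ 0.937,  0.35 , -0.   ],
       [ 0.35 , -0.937,  0.001],
       [ 0.   , -0.001, -1.   ]]), 'force': array([ 0.372,  0.816, -0.392]), 'moment': array([ 0.054, -0.055,  0.025]), 'gripper_force': 0.0, 'gripper_width': 0.9994328289526491}
```

View pics/top0.png

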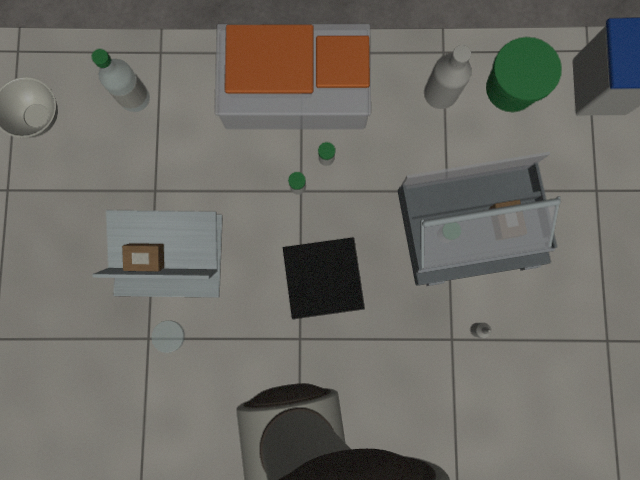

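View pics/scene0.png

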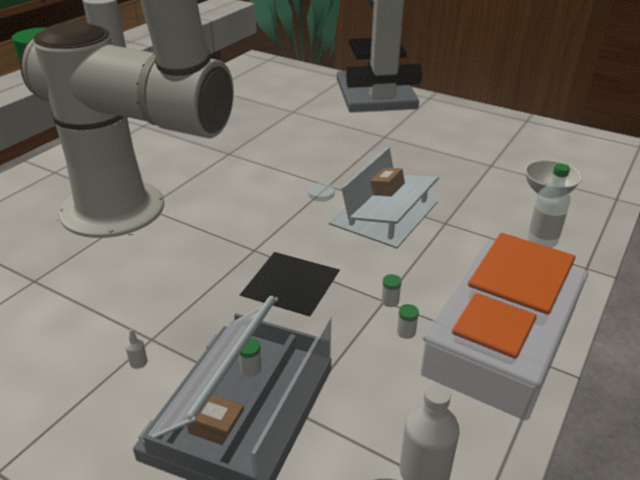

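The top view shows the dry box at right (carton about (510,218), flap bar from (423,222) to (556,202)). The rack is at left with its carton at (143,258), and the mat is at (323,278). The scene view confirms the carton is in the right stall. Next I'll enlarge the box and rack to pick corners.

```bash
python3 - <<'E'
from h import *
t=cv2.imread('pics/top0.png')
a=cv2.resize(t[145:295,390:570],None,fx=4,fy=4,interpolation=3)[:600,:720]
cv2.imwrite('pics/c1.png',a)
b=cv2.resize(t[200:310,85:245],None,fx=5,fy=5,interpolation=3)
cv2.imwrite('pics/c2.png',b)
_,C=cap('top')
im=t.astype(int)
g=im.max(2); 
m=(g<25).astype(np.uint8); m[:230]=0;m[330:]=0;m[:,:270]=0;m[:,380:]=0
c=max(cv2.findContours(m,0,2)[0],key=cv2.contourArea); box=cv2.boxPoints(cv2.minAreaRect(c))
print('mat',[onz(C,*p,.003).round(4) for p in box], np.mean([onz(C,*p,.003) for p in box],0))
hsv=cv2.cvtColor(t,cv2.COLOR_BGR2HSV)
m=cv2.inRange(hsv,(5,80,50),(18,255,200)); 
for c in cv2.findContours(m,0,2)[0]:
    if cv2.contourArea(c)>60: print('brown',cv2.boundingRect(c),cv2.minAreaRect(c))
E
```

```text
mat [array([0.5201, 0.0726, 0.003 ]), array([ 0.5393, -0.0649,  0.003 ]), array([ 0.4041, -0.0822,  0.003 ]), array([0.3853, 0.0527, 0.003 ])] [ 0.46220528 -0.0054628   0.003     ]
brown (123, 244, 37, 27) ((141.0, 257.0), (36.0, 26.0), 0.0)
brown (495, 200, 25, 8) ((506.98651123046875, 203.41891479492188), (4.1099748611450195, 24.824247360229492), 80.53767395019531)
brown (316, 36, 54, 52) ((342.5, 61.5), (51.0, 53.0), 90.0)
brown (225, 24, 89, 70) ((269.0, 58.49999237060547), (87.99998474121094, 68.99998474121094), -0.0)
```

View pics/c1.png

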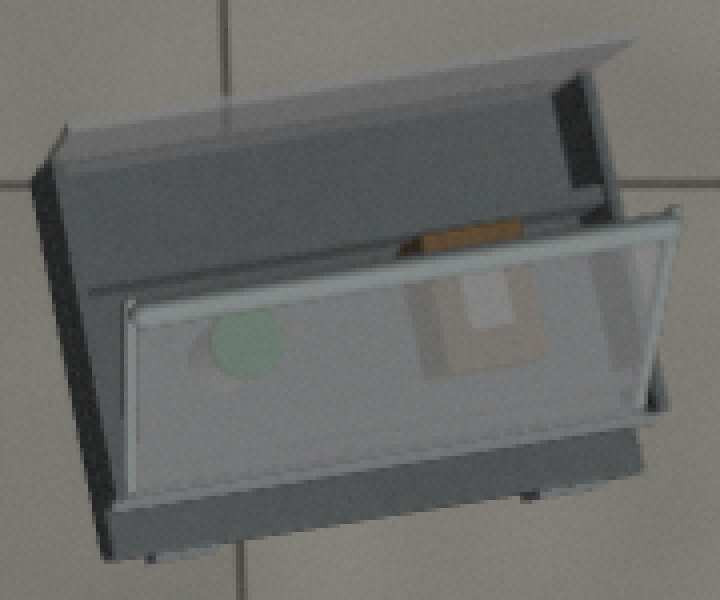

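View pics/c2.png

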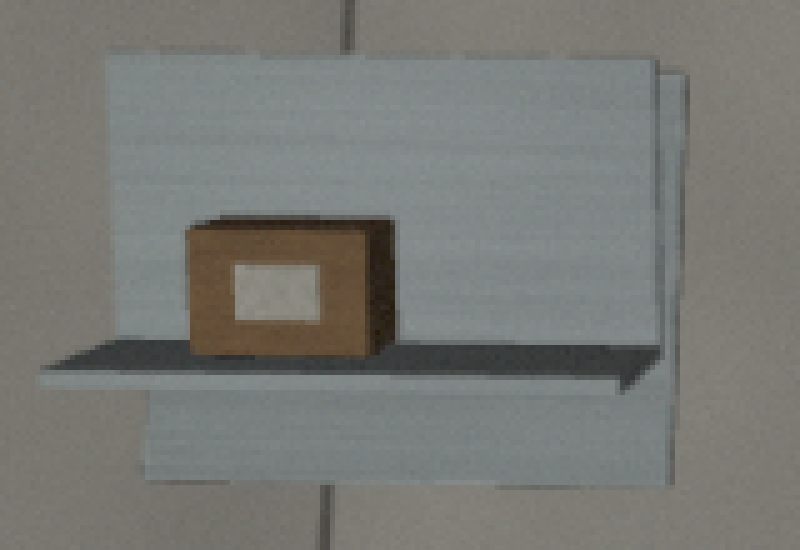

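```bash
python3 - <<'E'
from h import *
np.set_printoptions(precision=4,suppress=True)
C=cams.get_calibration('top')
q=lambda x,y,z:onz(C,390+x/4-.4,145+y/4-.4,z)
L,R=q(131,312,.128),q(679,226,.128)
print('bar',L,R,np.linalg.norm(L-R),(L+R)/2)
d=(L-R)/np.linalg.norm(L-R); yaw=np.arctan2(-d[0],d[1]); print('yaw',np.degrees(yaw))
X=np.array([np.cos(yaw),np.sin(yaw),0]);Y=np.array([-X[1],X[0],0])
O=(L+R)/2-.012*X; O[2]=0; print('origin',O)
for nm,p,z in [('lip L',(112,512),.05),('lip R',(662,420),.05),('plinthFL',(110,558),.03),('plinthFR',(642,470),.03),('backL',(66,126),.115),('backR',(636,38),.115),('railL',(90,292),.06),('label',(487,300),.066),('canis lid',(248,342),.08),('brownTR',(522,222),.066),('brownTL',(427,238),.066),('BR',(548,358),.066),('BL',(437,378),.066)]:
    P=q(*p,z)-O; print(nm,1000*np.array([P@X,P@Y,P[2]]))
print('carton world',O+Y*-.055)
E
```

```text
bar [ 0.5456 -0.1733  0.128 ] [ 0.5826 -0.4037  0.128 ] 0.233317514226843 [ 0.5641 -0.2885  0.128 ]
yaw 9.134997161660337
origin [ 0.5523 -0.2904  0.    ]
lip L [-65.9908 124.5005  50.    ]
lip R [ -63.1893 -128.1808   50.    ]
plinthFL [-85.7717 125.3413  30.    ]
plinthFR [ -83.4288 -123.4555   30.    ]
backL [ 99.0637 126.6892 115.    ]
backR [  98.1583 -122.5955  115.    ]
railL [ 34.1029 118.1502  60.    ]
label [  1.4094 -55.8498  66.    ]
canis lid [-2.3808 57.2413 80.    ]
brownTR [ 34.1236 -78.5565  66.    ]
brownTL [ 33.6391 -35.1204  66.    ]
BR [-28.7942 -77.1477  66.    ]
BL [-29.9813 -26.7203  66.    ]
carton world [ 0.561  -0.3447  0.    ]
```

Request:
drive_tool([
  {"slide": [0.04,-0.0037,0],"twist": 0,"grip": -0.6},
  {"slide": [0.04,-0.0037,0],"twist": 0,"grip": -0.6},
  {"slide": [0.04,-0.0037,0],"twist": 0,"grip": -0.6},
  {"slide": [0.04,-0.0037,0],"twist": 0,"grip": -0.6},
  {"slide": [0.04,-0.0037,0],"twist": 0,"grip": -0.6},
  {"slide": [0.04,-0.0037,0],"twist": 0,"grip": -0.6},
  {"slide": [0.04,-0.0037,0],"twist": 0,"grip": -0.6},
  {"slide": [0.04,-0.0037,0],"twist": 0,"grip": -0.6},
], newtons=40)

```text
time: 1.0
tool_pos: [0.492, -0.3977, 0.2311]
tool_rot: [[0.937, 0.35, -0.0], [0.35, -0.937, 0.0], [-0.0, -0.0, -1.0]]
force: [0.1, -0.8, 1.0]
gripper_width: 0.199
gripper_force: 0.0
```

Request:
drive_tool([
  {"slide": [0.036,-0.0037,0],"twist": 0,"grip": -0.6},
  {"slide": [0.035,-0.0037,0],"twist": 0,"grip": -0.6},
  {"slide": [0.035,-0.0036,0],"twist": 0,"grip": -0.6},
  {"slide": [0.035,-0.0036,0],"twist": 0,"grip": -0.6},
  {"slide": [0,0,0],"twist": -0.14,"grip": -0.6},
  {"slide": [0,0,0],"twist": -0.14,"grip": -0.6},
  {"slide": [0,0,0],"twist": -0.14,"grip": -0.6},
  {"slide": [0,0,0],"twist": -0.14,"grip": -0.6},
])

```text
time: 1.8
tool_pos: [0.6176, -0.3355, 0.2307]
tool_rot: [[0.603, 0.798, -0.001], [0.798, -0.603, 0.001], [0.0, -0.001, -1.0]]
force: [-0.3, -1.2, 0.3]
gripper_width: 0.201
gripper_force: 0.0
```

Request:
drive_tool([
  {"slide": [0,0,0],"twist": -0.14,"grip": -0.6},
  {"slide": [0,0,0],"twist": -0.14,"grip": -0.6},
  {"slide": [0,0,0],"twist": -0.14,"grip": -0.6},
  {"slide": [0,0,0],"twist": -0.14,"grip": -0.6},
  {"slide": [0,0,0],"twist": -0.14,"grip": -0.6},
  {"slide": [0,0,0],"twist": -0.11,"grip": -0.6},
  {"slide": [0,0,0],"twist": 0,"grip": -0.6},
  {"slide": [0,0,0],"twist": 0,"grip": -0.6},
])

```text
time: 2.6
tool_pos: [0.6176, -0.3357, 0.231]
tool_rot: [[-0.154, 0.988, -0.0], [0.988, 0.154, 0.0], [0.0, -0.0, -1.0]]
force: [0.5, -0.4, 0.1]
gripper_width: 0.199
gripper_force: 0.0
```

Request:
drive_tool([
  {"slide": [0,0,0.03],"twist": 0,"grip": -0.6},
  {"slide": [0,0,0.03],"twist": 0,"grip": -0.6},
  {"slide": [0,0,0.03],"twist": 0,"grip": -0.6},
  {"slide": [0,0,0.02],"twist": 0,"grip": -0.6},
  {"slide": [0,0,0.02],"twist": 0,"grip": -0.6},
  {"slide": [0,-0.01,0],"twist": 0,"grip": -0.6},
  {"slide": [0,-0.01,0],"twist": 0,"grip": -0.6},
  {"slide": [0,-0.01,0],"twist": 0,"grip": -0.6},
])

```text
time: 3.4
tool_pos: [0.5917, -0.3407, 0.106]
tool_rot: [[-0.155, 0.988, 0.011], [0.988, 0.155, -0.002], [-0.004, 0.01, -1.0]]
force: [12.0, 5.3, 11.2]
gripper_width: 0.204
gripper_force: 6.1
```

Request:
drive_tool([
  {"slide": [0,-0.008,0],"twist": 0,"grip": -0.5},
  {"slide": [0,-0.006,0],"twist": 0,"grip": -0.3},
  {"slide": [0,-0.005,0],"twist": 0,"grip": -0.1},
  {"slide": [0,-0.005,0],"twist": 0,"grip": 0.1},
  {"slide": [0,-0.004,0],"twist": 0,"grip": 0.3},
  {"slide": [0,-0.004,0],"twist": 0,"grip": 0.5},
  {"slide": [0,0,0],"twist": 0,"grip": 0.7},
  {"slide": [0,0,0],"twist": 0,"grip": 0.9},
])

```text
time: 4.2
tool_pos: [0.5608, -0.3491, 0.1108]
tool_rot: [[-0.156, 0.988, 0.012], [0.988, 0.156, -0.011], [-0.013, 0.01, -1.0]]
force: [2.6, 1.1, 24.1]
gripper_width: 0.946
gripper_force: 11.8
```

```bash
python3 - <<'E'
from h import *
im,C=cap('scene'); cv2.imwrite('pics/s1.png',cv2.resize(im[200:480,100:440,::-1],None,fx=2,fy=2))
s=status.read_state(); print(s['tool_pos'],s['force'],s['gripper_width'])
E
```

```text
[ 0.56053089 -0.34915928  0.11084234] [ 3.48397297  2.19161613 20.32054477] 0.9485128995807254
```

View pics/s1.png

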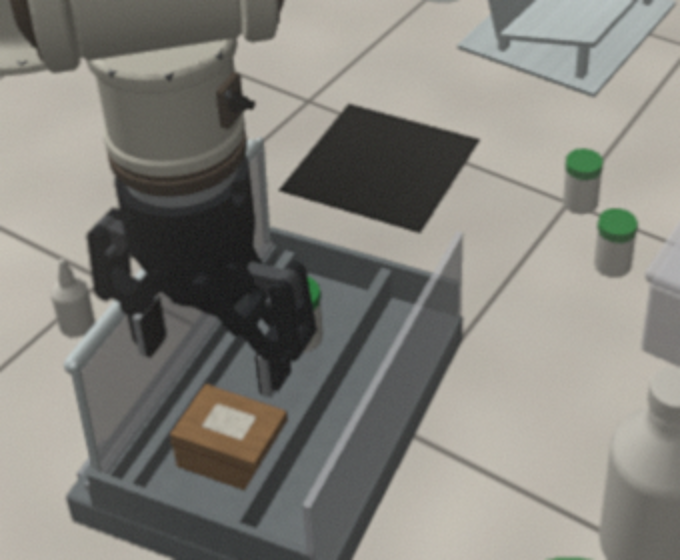

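The fingers hold the flap nearly upright. The bar at about (100,330) bears up under the front knuckle (20 N upward), and the carton is at (228,430). I'll lift a little and push farther out so the bar is past upright before lowering.

Request:
drive_tool([
  {"slide": [0,0,-0.01],"twist": 0,"grip": 1},
  {"slide": [0,0,-0.01],"twist": 0,"grip": 1},
  {"slide": [0,-0.006,0],"twist": 0,"grip": 1},
  {"slide": [0,-0.006,0],"twist": 0,"grip": 1},
  {"slide": [0,-0.006,0],"twist": 0,"grip": 1},
  {"slide": [0,0,0],"twist": 0,"grip": 1},
])

```text
time: 4.85
tool_pos: [0.5375, -0.3487, 0.121]
tool_rot: [[-0.155, 0.988, -0.001], [0.988, 0.155, -0.0], [0.0, -0.001, -1.0]]
force: [2.5, -1.5, 2.1]
gripper_width: 1.001
gripper_force: 1.5
```

Request:
drive_tool([
  {"slide": [0,0,0.01],"twist": 0,"grip": 1},
  {"slide": [0,0,0.01],"twist": 0,"grip": 1},
  {"slide": [0,0,0.01],"twist": 0,"grip": 1},
  {"slide": [0,0,0],"twist": 0,"grip": 1},
])

```text
time: 5.25
tool_pos: [0.5376, -0.3477, 0.0892]
tool_rot: [[-0.157, 0.988, -0.003], [0.988, 0.157, 0.001], [0.002, -0.003, -1.0]]
force: [2.3, -1.7, 1.2]
gripper_width: 0.998
gripper_force: 1.1
```

Request:
drive_tool([
  {"slide": [0,0,0.01],"twist": 0,"grip": 1},
  {"slide": [0,0,0.01],"twist": 0,"grip": 1},
  {"slide": [0,0,0],"twist": 0,"grip": 1},
])

```text
time: 5.55
tool_pos: [0.5381, -0.3472, 0.0688]
tool_rot: [[-0.156, 0.988, -0.002], [0.988, 0.156, 0.002], [0.003, -0.001, -1.0]]
force: [3.6, 0.9, 0.1]
gripper_width: 0.998
gripper_force: 0.2
```

```bash
python3 - <<'E'
from h import *
im,C=cap('scene'); cv2.imwrite('pics/s2.png',cv2.resize(im[200:480,100:440,::-1],None,fx=2,fy=2))
E
```

```text
(no output)
```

View pics/s2.png

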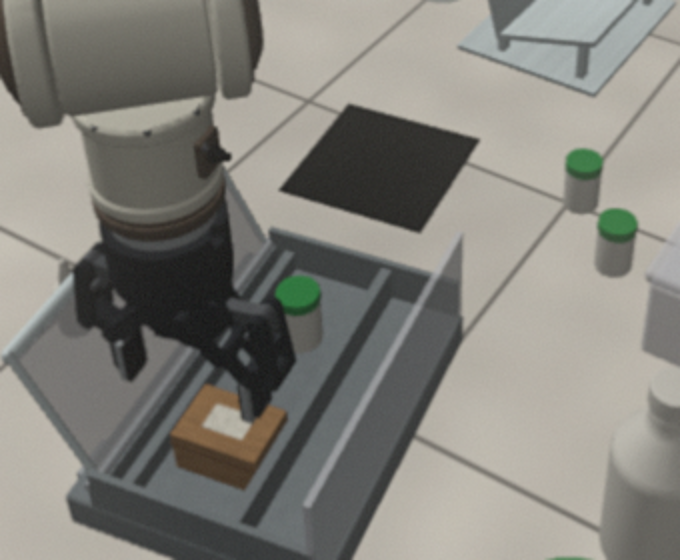

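The flap now leans outward, with the bar at (10,355) on the gripper's side, and the rear finger is just above the carton. Now I'll turn to straddle it.

Request:
drive_tool([
  {"slide": [0,0,0],"twist": 0.14,"grip": 1},
  {"slide": [0,0,0],"twist": 0.14,"grip": 1},
  {"slide": [0,0,0],"twist": 0.14,"grip": 1},
  {"slide": [0,0,0],"twist": 0.14,"grip": 1},
  {"slide": [0,0,0],"twist": 0.14,"grip": 1},
  {"slide": [0,0,0],"twist": 0.14,"grip": 1},
])

```text
time: 6.2
tool_pos: [0.5386, -0.3483, 0.0712]
tool_rot: [[0.636, 0.772, -0.0], [0.772, -0.636, 0.0], [-0.0, -0.0, -1.0]]
force: [3.8, -0.7, 1.5]
gripper_width: 0.998
gripper_force: 0.0
```

Request:
drive_tool([
  {"slide": [0,0,0],"twist": 0.14,"grip": 1},
  {"slide": [0,0,0],"twist": 0.14,"grip": 1},
  {"slide": [0,0,0],"twist": 0.14,"grip": 1},
  {"slide": [0,0,0],"twist": 0.14,"grip": 1},
  {"slide": [0,0,0],"twist": 0.14,"grip": 1},
  {"slide": [0,0,0],"twist": 0.029,"grip": 1},
  {"slide": [0,0,0],"twist": 0,"grip": 1},
])

```text
time: 6.9
tool_pos: [0.5383, -0.3478, 0.0707]
tool_rot: [[0.987, 0.16, -0.001], [0.16, -0.987, 0.001], [-0.001, -0.001, -1.0]]
force: [1.4, -0.6, -1.2]
gripper_width: 0.998
gripper_force: 0.0
```

```bash
python3 - <<'E'
from h import *
np.set_printoptions(precision=4,suppress=True)
s=status.read_state(); print(s['tool_pos'],s['force'],s['joints'])
im,C=cap('wrist','w1.png')
hsv=cv2.cvtColor(im,cv2.COLOR_RGB2HSV)
m=cv2.inRange(hsv,(5,80,30),(20,255,220)); 
X=np.array([.9877,.1564,0]);Y=np.array([-.1564,.9877,0]);O=np.array([.5523,-.2904,0])
for c in cv2.findContours(m,0,2)[0]:
    if cv2.contourArea(c)>300:
        b=cv2.boxPoints(cv2.minAreaRect(c)); print(b.tolist())
        for p in b: P=onz(C,*p,.066)-O; print(P@X,P@Y)
E
```

```text
[ 0.5383 -0.3478  0.0707] [ 1.3512 -0.6163 -1.2324] [-0.7619  0.4854  1.5227  0.      1.1348  0.6478]
[[263.0, 148.0], [391.0, 148.0], [391.0, 320.0], [263.0, 320.0]]
0.036127287728269744 -0.03404956779584698
0.036317759040659585 -0.07826057615721824
-0.02867014375671876 -0.08129647722484613
-0.028883103712764136 -0.03183246022187529
```

View pics/w1.png

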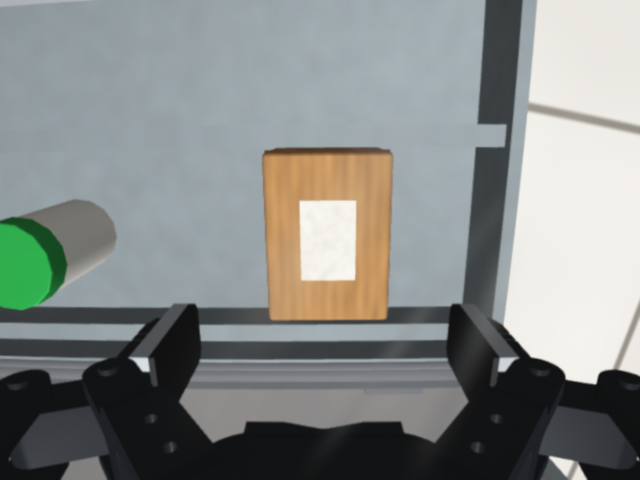

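Wrist view: the carton's top face spans (263,148)–(391,320), squarely between the fingers in y and about 26 mm ahead of them. The flap is held out in front of the body.

Request:
drive_tool([
  {"slide": [0,0,0.01],"twist": 0,"grip": 1},
  {"slide": [0,0,0.006],"twist": 0,"grip": 1},
  {"slide": [0.009,0.001,0],"twist": 0,"grip": 1},
  {"slide": [0.009,0.001,0],"twist": 0,"grip": 1},
  {"slide": [0.008,0,0],"twist": 0,"grip": 1},
  {"slide": [0,0,0],"twist": 0,"grip": 1},
])

```text
time: 7.55
tool_pos: [0.5664, -0.3459, 0.0558]
tool_rot: [[0.987, 0.159, 0.002], [0.159, -0.987, -0.001], [0.002, 0.001, -1.0]]
force: [2.9, 1.2, 1.4]
gripper_width: 1.005
gripper_force: 0.0
```

Request:
drive_tool([
  {"slide": [0,0,0.01],"twist": 0,"grip": 1},
  {"slide": [0,0,0.009],"twist": 0,"grip": 1},
  {"slide": [0,0,0],"twist": 0,"grip": 1},
  {"slide": [0,0,0],"twist": 0,"grip": 0.4},
  {"slide": [0,0,0],"twist": 0,"grip": 0.2},
  {"slide": [0,0,0],"twist": 0,"grip": 0},
  {"slide": [0,0,0],"twist": 0,"grip": -0.2},
  {"slide": [0,0,0],"twist": 0,"grip": -0.4},
], newtons=40)

```text
time: 8.35
tool_pos: [0.5648, -0.3463, 0.0365]
tool_rot: [[0.987, 0.158, 0.0], [0.158, -0.987, -0.0], [0.0, 0.0, -1.0]]
force: [2.0, 0.1, -1.9]
gripper_width: 0.528
gripper_force: 43.0
```

Request:
drive_tool([
  {"slide": [0,0,0],"twist": 0,"grip": -0.4},
  {"slide": [0,0,0],"twist": 0,"grip": -0.4},
  {"slide": [0,0,0],"twist": 0,"grip": -0.4},
])

```text
time: 8.65
tool_pos: [0.5648, -0.3463, 0.0365]
tool_rot: [[0.987, 0.158, 0.0], [0.158, -0.987, -0.0], [0.0, 0.0, -1.0]]
force: [3.1, -0.4, -0.3]
gripper_width: 0.532
gripper_force: 43.3
```

Request:
drive_tool([
  {"slide": [0,0,-0.012],"twist": 0,"grip": -0.4},
  {"slide": [0,0,-0.012],"twist": 0,"grip": -0.4},
  {"slide": [0,0,-0.012],"twist": 0,"grip": -0.4},
  {"slide": [0.01,0,0],"twist": 0,"grip": -0.4},
  {"slide": [0.01,0,0],"twist": 0,"grip": -0.4},
  {"slide": [0.01,0,0],"twist": 0,"grip": -0.4},
  {"slide": [0.01,0,0],"twist": 0,"grip": -0.4},
  {"slide": [0.009,0,0],"twist": 0,"grip": -0.4},
])

```text
time: 9.45
tool_pos: [0.6136, -0.3379, 0.0715]
tool_rot: [[0.987, 0.158, -0.001], [0.158, -0.987, 0.001], [-0.001, -0.001, -1.0]]
force: [0.6, -0.6, -1.0]
gripper_width: 0.534
gripper_force: 43.2
```

Request:
drive_tool([
  {"slide": [0,0,0],"twist": 0,"grip": -0.4},
  {"slide": [0,0,-0.01],"twist": 0,"grip": -0.4},
  {"slide": [0,0,-0.015],"twist": 0,"grip": -0.4},
  {"slide": [0,0,-0.02],"twist": 0,"grip": -0.4},
])

```text
time: 9.85
tool_pos: [0.6124, -0.3384, 0.1182]
tool_rot: [[0.987, 0.158, -0.001], [0.158, -0.987, 0.001], [-0.001, -0.001, -1.0]]
force: [0.1, 0.6, -1.0]
gripper_width: 0.529
gripper_force: 43.2
```

Request:
drive_tool([
  {"slide": [0,0,-0.025],"twist": 0,"grip": -0.4},
  {"slide": [0,0,-0.03],"twist": 0,"grip": -0.4},
  {"slide": [0,0,-0.027],"twist": 0,"grip": -0.4},
  {"slide": [-0.006,-0.022,0],"twist": 0,"grip": -0.4},
  {"slide": [-0.011,-0.04,0],"twist": 0,"grip": -0.4},
  {"slide": [-0.011,-0.04,0],"twist": 0,"grip": -0.4},
  {"slide": [-0.011,-0.04,0],"twist": 0,"grip": -0.4},
  {"slide": [-0.011,-0.04,0],"twist": 0,"grip": -0.4},
])

```text
time: 10.65
tool_pos: [0.5341, -0.1656, 0.2011]
tool_rot: [[0.988, 0.157, 0.002], [0.157, -0.988, -0.001], [0.002, 0.001, -1.0]]
force: [-0.2, -0.0, -1.3]
gripper_width: 0.536
gripper_force: 43.2
```

Request:
drive_tool([
  {"slide": [-0.011,-0.04,0],"twist": 0,"grip": -0.4},
  {"slide": [-0.011,-0.04,0],"twist": 0,"grip": -0.4},
  {"slide": [-0.011,-0.04,0],"twist": 0,"grip": -0.4},
  {"slide": [-0.009,-0.035,0],"twist": 0,"grip": -0.4},
  {"slide": [-0.003,-0.015,0],"twist": 0,"grip": -0.4},
  {"slide": [0,0,0],"twist": 0,"grip": -0.4},
])

```text
time: 11.25
tool_pos: [0.4635, -0.0049, 0.2005]
tool_rot: [[0.987, 0.16, 0.002], [0.16, -0.987, -0.001], [0.002, 0.001, -1.0]]
force: [1.0, -0.8, -1.7]
gripper_width: 0.534
gripper_force: 43.2
```

Request:
drive_tool([
  {"slide": [0,0,0.03],"twist": 0,"grip": -0.4},
  {"slide": [0,0,0.035],"twist": 0,"grip": -0.4},
  {"slide": [0,0,0.035],"twist": 0,"grip": -0.4},
  {"slide": [0,0,0.035],"twist": 0,"grip": -0.4},
  {"slide": [0,0,0.025],"twist": 0,"grip": -0.4},
  {"slide": [0,0,0.015],"twist": 0,"grip": -0.4},
  {"slide": [0,0,0.01],"twist": 0,"grip": -0.4},
  {"slide": [0,0,0.004],"twist": 0,"grip": -0.4},
])

```text
time: 12.05
tool_pos: [0.4639, -0.0068, 0.0099]
tool_rot: [[0.988, 0.157, -0.0], [0.157, -0.988, -0.0], [-0.0, 0.0, -1.0]]
force: [-0.2, 0.6, -1.8]
gripper_width: 0.531
gripper_force: 43.3
```

Request:
drive_tool([
  {"slide": [0,0,0.001],"twist": 0,"grip": -0.4},
  {"slide": [0,0,0.001],"twist": 0,"grip": -0.4},
  {"slide": [0,0,0],"twist": 0,"grip": -0.4},
])

```text
time: 12.35
tool_pos: [0.4646, -0.0064, 0.0095]
tool_rot: [[0.987, 0.158, 0.002], [0.158, -0.987, -0.001], [0.002, 0.001, -1.0]]
force: [-0.5, -1.2, 1.5]
gripper_width: 0.533
gripper_force: 43.5
```

Request:
drive_tool([
  {"slide": [0,0,0],"twist": 0,"grip": 0.3},
  {"slide": [0,0,0],"twist": 0,"grip": 0.7},
  {"slide": [0,0,0],"twist": 0,"grip": 1},
  {"slide": [0,0,0],"twist": 0,"grip": 1},
  {"slide": [0,0,-0.02],"twist": 0,"grip": 1},
  {"slide": [0,0,-0.03],"twist": 0,"grip": 1},
  {"slide": [0,0,-0.035],"twist": 0,"grip": 1},
  {"slide": [0,0,0],"twist": -0.14,"grip": 1},
])

```text
time: 13.15
tool_pos: [0.4673, -0.0067, 0.0982]
tool_rot: [[0.955, 0.297, 0.009], [0.297, -0.955, -0.003], [0.008, 0.005, -1.0]]
force: [0.6, 0.1, -0.8]
gripper_width: 0.996
gripper_force: 0.0
```

Request:
drive_tool([
  {"slide": [0,0,0],"twist": -0.14,"grip": 1},
  {"slide": [0,0,0],"twist": -0.14,"grip": 1},
  {"slide": [0,0,0],"twist": -0.14,"grip": 1},
  {"slide": [0,0,0],"twist": -0.14,"grip": 1},
  {"slide": [0,0,0],"twist": -0.14,"grip": 1},
  {"slide": [0,0,0],"twist": -0.14,"grip": 1},
  {"slide": [0,0,0],"twist": -0.14,"grip": 1},
  {"slide": [0,0,0],"twist": -0.14,"grip": 1},
])

```text
time: 13.95
tool_pos: [0.4635, -0.0057, 0.0932]
tool_rot: [[0.146, 0.989, -0.0], [0.989, -0.146, 0.0], [0.0, -0.0, -1.0]]
force: [0.7, -0.5, 0.3]
gripper_width: 0.993
gripper_force: 0.0
```

Request:
drive_tool([
  {"slide": [0,0,0],"twist": -0.14,"grip": 1},
  {"slide": [0,0,0],"twist": -0.14,"grip": 1},
  {"slide": [0,0,0],"twist": -0.03,"grip": 1},
  {"slide": [0,0,0],"twist": 0,"grip": 1},
  {"slide": [0,0,0],"twist": 0,"grip": 1},
])

```text
time: 14.45
tool_pos: [0.4635, -0.0058, 0.0933]
tool_rot: [[-0.155, 0.988, -0.0], [0.988, 0.155, 0.0], [0.0, -0.0, -1.0]]
force: [0.5, 0.0, 0.9]
gripper_width: 0.999
gripper_force: 0.0
```

```bash
python3 - <<'E'
from h import *
np.set_printoptions(precision=4,suppress=True)
s=status.read_state(); print(s['tool_pos'],s['tool_rot'].ravel(),s['joints'])
im,C=cap('wrist','w2.png')
hsv=cv2.cvtColor(im,cv2.COLOR_RGB2HSV)
m=cv2.inRange(hsv,(5,80,30),(20,255,220)); 
for c in cv2.findContours(m,0,2)[0]:
    if cv2.contourArea(c)>300:
        b=cv2.boxPoints(cv2.minAreaRect(c)); P=np.array([onz(C,*p,.039) for p in b]); print(b.tolist());print(P,P.mean(0),np.linalg.norm(P-np.roll(P,1,0),axis=1))
im,C=cap('scene'); 
cv2.imwrite('pics/s3.png',cv2.resize(im[130:260,310:450,::-1],None,fx=4.3,fy=4.3,interpolation=cv2.INTER_CUBIC))
cap('top','top2.png')
E
```

```text
[ 0.4635 -0.0058  0.0933] [-0.1552  0.9879 -0.      0.9879  0.1552  0.      0.     -0.     -1.    ] [-0.2741  0.0293  2.028   0.      1.0843 -0.4299]
[[259.0, 208.0], [391.0, 208.0], [391.0, 309.0], [259.0, 309.0]]
[[ 0.4283  0.0174  0.039 ]
 [ 0.4907  0.0272  0.039 ]
 [ 0.5011 -0.0244  0.039 ]
 [ 0.4343 -0.0349  0.039 ]] [ 0.4636 -0.0037  0.039 ] [0.0526 0.0632 0.0526 0.0676]
```

View pics/s3.png

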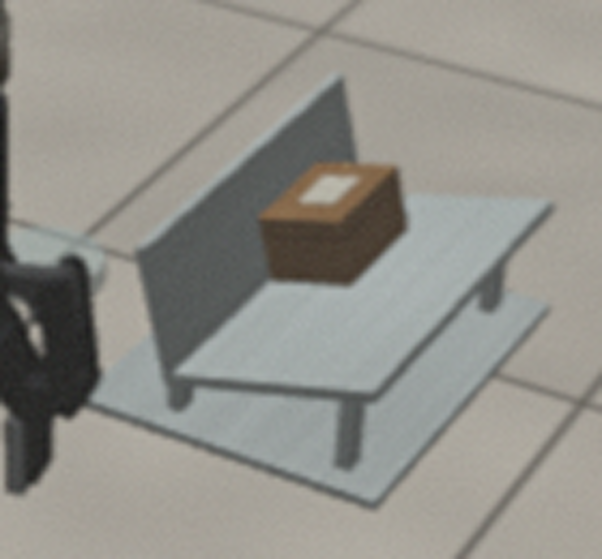

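The scene crop shows the rack, its carton's top corners near (260,218), (345,222), (402,168) and (318,163), and the seat's far corners at (372,392) and (552,205). I'll triangulate these with the top view while gripping the carton by its ends.

```bash
python3 - <<'E'
from h import *
np.set_printoptions(precision=4,suppress=True)
S=cams.get_calibration('scene');T=cams.get_calibration('top')
s=lambda x,y:ray(S,310+x/4.3-.38,130+y/4.3-.38)
t=lambda x,y:ray(T,85+x/5-.4,200+y/5-.4)
pts={'c_hh':((402,168),(187,230)),'c_hl':((345,222),(367,232)),'c_ll':((260,218),(372,354)),'c_lh':((318,163),(190,354)),
'seat_far_l':((372,390),(655,60)),'seat_far_h':((552,205),(107,53)),'bs_l':((140,250),(622,378)),'bs_h':((340,78),(40,372))}
Q={}
for k,(a,b) in pts.items():
    ra,rb=s(*a),t(*b); P=tri([ra,rb]); Q[k]=P; e=[np.linalg.norm(np.cross(P-o,d)) for o,d in (ra,rb)]; print(k,P,np.array(e)*1000)
c=np.mean([Q[k] for k in Q if k[0]=='c'],0); print('top centre',c)
for a,b in [('c_hh','c_hl'),('c_lh','c_ll'),('c_hh','c_lh'),('c_hl','c_ll'),('seat_far_h','seat_far_l'),('bs_h','bs_l')]:
    d=Q[a]-Q[b]; print(a,b,np.linalg.norm(d),'yaw of y axis',np.degrees(np.arctan2(-d[0],d[1])),'slope',np.degrees(np.arcsin(d[2]/np.linalg.norm(d))))
E
```

```text
c_hh [0.5126 0.3521 0.0816] [1.5937 1.5937]
c_hl [0.5122 0.2883 0.0831] [1.9686 1.9686]
c_ll [0.4688 0.2872 0.0726] [0.863 0.863]
c_lh [0.4684 0.3517 0.0718] [0.4617 0.4617]
seat_far_l [0.5767 0.1905 0.0666] [0.4451 0.4451]
seat_far_h [0.5795 0.3914 0.0619] [0.4197 0.4197]
bs_l [0.457  0.191  0.1011] [0.5524 0.5524]
bs_h [0.4593 0.3922 0.0989] [0.1332 0.1332]
top centre [0.4905 0.3198 0.0773]
c_hh c_hl 0.06388280701831064 yaw of y axis -0.39007652595088227 slope -1.283738279061421
c_lh c_ll 0.06458640079641584 yaw of y axis 0.33581533829467913 slope -0.7060743666533293
c_hh c_lh 0.04530976378674891 yaw of y axis -89.49115827850615 slope 12.613774127670744
c_hl c_ll 0.044673970321904365 yaw of y axis -88.53789771384584 slope 13.633283513685098
seat_far_h seat_far_l 0.2009644067843066 yaw of y axis -0.817447947195362 slope -1.34297811609197
bs_h bs_l 0.20120917307613734 yaw of y axis -0.636385959175076 slope -0.6226723060522465
```

Request:
drive_tool([
  {"slide": [0,0,0.03],"twist": 0,"grip": 1},
  {"slide": [0,0,0.03],"twist": 0,"grip": 1},
  {"slide": [0,0,0.02],"twist": 0,"grip": 1},
  {"slide": [0,0,0.01],"twist": 0,"grip": 1},
  {"slide": [0,0,0],"twist": 0,"grip": 1},
])

```text
time: 15.1
tool_pos: [0.4625, -0.0055, 0.0022]
tool_rot: [[-0.157, 0.988, -0.003], [0.988, 0.157, 0.001], [0.001, -0.003, -1.0]]
force: [0.7, 0.0, 0.2]
gripper_width: 1.002
gripper_force: 0.0
```

Request:
drive_tool([
  {"slide": [0,0,0],"twist": 0,"grip": 0.7},
  {"slide": [0,0,0],"twist": 0,"grip": 0.5},
  {"slide": [0,0,0],"twist": 0,"grip": 0.3},
  {"slide": [0,0,0],"twist": 0,"grip": 0.1},
  {"slide": [0,0,0],"twist": 0,"grip": 0},
  {"slide": [0,0,0],"twist": 0,"grip": 0},
  {"slide": [0,0,0],"twist": 0,"grip": 0},
], newtons=25)

```text
time: 15.8
tool_pos: [0.4649, -0.0062, 0.0047]
tool_rot: [[-0.157, 0.988, 0.002], [0.988, 0.157, -0.001], [-0.001, 0.002, -1.0]]
force: [-0.2, 0.1, 6.4]
gripper_width: 0.742
gripper_force: 29.0
```

Request:
drive_tool([
  {"slide": [0,0,-0.01],"twist": 0,"grip": 0},
  {"slide": [0,0,-0.02],"twist": 0,"grip": 0},
  {"slide": [0,0,-0.03],"twist": 0,"grip": 0},
  {"slide": [0,0,-0.04],"twist": 0,"grip": 0},
  {"slide": [0,0,-0.04],"twist": 0,"grip": 0},
  {"slide": [0,0,-0.03],"twist": 0,"grip": 0},
  {"slide": [0,0,0],"twist": 0,"grip": 0},
])

```text
time: 16.5
tool_pos: [0.4667, -0.0066, 0.1789]
tool_rot: [[-0.157, 0.987, 0.01], [0.988, 0.158, -0.003], [-0.004, 0.009, -1.0]]
force: [0.9, 0.4, -1.5]
gripper_width: 0.742
gripper_force: 28.3
```

Request:
drive_tool([
  {"slide": [0.025,0.006,0],"twist": 0,"grip": 0},
  {"slide": [0.036,0.0086,0],"twist": 0,"grip": 0},
  {"slide": [0.036,0.0086,0],"twist": 0,"grip": 0},
  {"slide": [0.036,0.0086,0],"twist": 0,"grip": 0},
  {"slide": [0.036,0.0086,0],"twist": 0,"grip": 0},
  {"slide": [0.036,0.0086,0],"twist": 0,"grip": 0},
  {"slide": [0.036,0.0086,0],"twist": 0,"grip": 0},
  {"slide": [0.036,0.0086,0],"twist": 0,"grip": 0},
])

```text
time: 17.3
tool_pos: [0.4843, 0.2795, 0.1722]
tool_rot: [[-0.158, 0.988, -0.002], [0.988, 0.158, -0.001], [-0.0, -0.002, -1.0]]
force: [1.0, -1.8, -1.3]
gripper_width: 0.744
gripper_force: 28.2
```

Request:
drive_tool([
  {"slide": [0.031,0.0075,0],"twist": 0,"grip": 0},
  {"slide": [0.01,0.0024,0],"twist": 0,"grip": 0},
  {"slide": [0,0,0],"twist": -0.13,"grip": 0},
  {"slide": [0,0,0],"twist": -0.13,"grip": 0},
  {"slide": [0,0,0],"twist": -0.13,"grip": 0},
  {"slide": [0,0,0],"twist": -0.13,"grip": 0},
  {"slide": [0,0,0],"twist": -0.13,"grip": 0},
  {"slide": [0,0,0],"twist": -0.13,"grip": 0},
])

```text
time: 18.1
tool_pos: [0.4881, 0.3192, 0.1724]
tool_rot: [[-0.809, 0.588, -0.002], [0.588, 0.809, -0.001], [0.001, -0.002, -1.0]]
force: [-0.1, -0.9, -1.1]
gripper_width: 0.748
gripper_force: 28.2
```

Request:
drive_tool([
  {"slide": [0,0,0],"twist": -0.13,"grip": 0},
  {"slide": [0,0,0],"twist": -0.13,"grip": 0},
  {"slide": [0,0,0],"twist": -0.13,"grip": 0},
  {"slide": [0,0,0],"twist": -0.13,"grip": 0},
  {"slide": [0,0,0],"twist": -0.103,"grip": 0},
  {"slide": [0,0,0],"twist": 0,"grip": 0},
])

```text
time: 18.7
tool_pos: [0.4881, 0.3193, 0.1724]
tool_rot: [[-1.0, 0.01, -0.002], [0.01, 1.0, -0.001], [0.002, -0.001, -1.0]]
force: [0.0, -0.4, -1.5]
gripper_width: 0.744
gripper_force: 28.2
```

Request:
drive_tool([
  {"slide": [-0.0037,0.0005,0.02],"twist": 0,"grip": 0},
  {"slide": [0,0,0.025],"twist": 0,"grip": 0},
  {"slide": [0,0,0.02],"twist": 0,"grip": 0},
  {"slide": [0,0,0.012],"twist": 0,"grip": 0},
  {"slide": [0,0,0.005],"twist": 0,"grip": 0},
  {"slide": [0,0,0],"twist": 0,"grip": 0},
])

```text
time: 19.3
tool_pos: [0.4921, 0.3204, 0.0909]
tool_rot: [[-1.0, 0.011, -0.001], [0.011, 1.0, -0.0], [0.001, -0.0, -1.0]]
force: [0.1, -0.6, -1.2]
gripper_width: 0.748
gripper_force: 28.2
```

Request:
drive_tool([
  {"slide": [0,0,0.002],"twist": 0,"grip": 0},
  {"slide": [0,0,0.002],"twist": 0,"grip": 0},
  {"slide": [0,0,0],"twist": 0,"grip": 0},
])

```text
time: 19.6
tool_pos: [0.4927, 0.3208, 0.0878]
tool_rot: [[-1.0, 0.01, 0.001], [0.01, 1.0, 0.0], [-0.001, 0.0, -1.0]]
force: [-0.7, -0.4, -0.6]
gripper_width: 0.746
gripper_force: 28.2
```

```bash
python3 - <<'E'
from h import *
im,C=cap('scene'); cv2.imwrite('pics/s4.png',cv2.resize(im[60:260,290:490,::-1],None,fx=3,fy=3,interpolation=cv2.INTER_CUBIC))
E
```

```text
(no output)
```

View pics/s4.png

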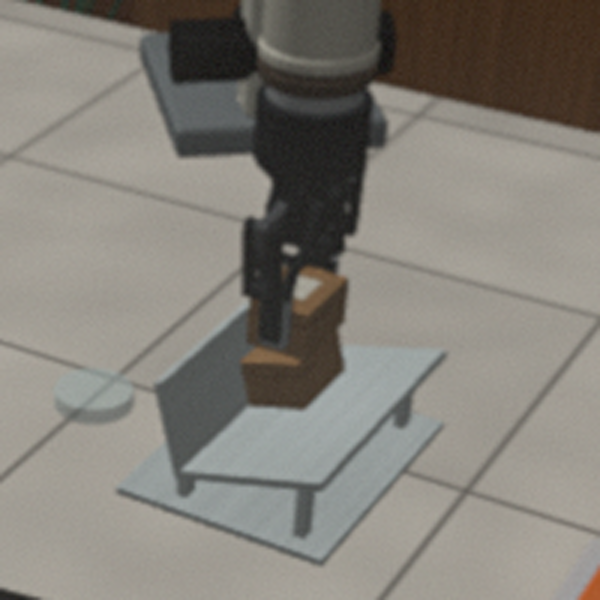

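The carton is level just above the racked one and lined up with it. I'll now lower it until its far edge touches and it pivots to the slope.

Request:
drive_tool([
  {"slide": [0,0,0.002],"twist": 0,"grip": 0},
  {"slide": [0,0,0],"twist": 0,"grip": 0},
  {"slide": [0,0,0.002],"twist": 0,"grip": 0},
  {"slide": [0,0,0],"twist": 0,"grip": 0},
])

```text
time: 20.05
tool_pos: [0.4936, 0.3209, 0.0856]
tool_rot: [[-1.0, 0.01, 0.003], [0.01, 1.0, 0.0], [-0.003, 0.0, -1.0]]
force: [-2.7, -2.3, 10.9]
gripper_width: 0.747
gripper_force: 29.5
```

Request:
drive_tool([
  {"slide": [0.002,0,0.002],"twist": 0,"grip": 0},
  {"slide": [0,0,0],"twist": 0,"grip": 0},
])

```text
time: 20.25
tool_pos: [0.4929, 0.321, 0.0853]
tool_rot: [[-1.0, 0.01, 0.006], [0.01, 1.0, 0.001], [-0.006, 0.001, -1.0]]
force: [-2.9, -5.3, 16.7]
gripper_width: 0.746
gripper_force: 30.3
```

Request:
drive_tool([
  {"slide": [0.001,0,0],"twist": 0,"grip": 0},
  {"slide": [0,0,0.001],"twist": 0,"grip": 0},
  {"slide": [0.001,0,0.001],"twist": 0,"grip": 0},
  {"slide": [0,0,0.001],"twist": 0,"grip": 0},
  {"slide": [0,0,0],"twist": 0,"grip": 0},
], newtons=20)

```text
time: 20.75
tool_pos: [0.4919, 0.321, 0.0836]
tool_rot: [[-1.0, 0.009, 0.008], [0.009, 1.0, 0.001], [-0.008, 0.001, -1.0]]
force: [-4.5, -5.3, 22.9]
gripper_width: 0.743
gripper_force: 31.9
```

Request:
drive_tool([
  {"slide": [0.001,0,0.001],"twist": 0,"grip": 0},
  {"slide": [0.001,0,0.001],"twist": 0,"grip": 0},
  {"slide": [0,0,0],"twist": 0,"grip": 0},
  {"slide": [0,0,0],"twist": 0,"grip": 0},
])

```text
time: 21.15
tool_pos: [0.4902, 0.321, 0.0812]
tool_rot: [[-1.0, 0.009, 0.008], [0.009, 1.0, 0.001], [-0.008, 0.001, -1.0]]
force: [-2.0, -4.9, 19.4]
gripper_width: 0.739
gripper_force: 32.7
```

```bash
python3 - <<'E'
from h import *
s=status.read_state(); print(s['tool_pos'],s['force'],s['gripper_force'])
im,C=cap('scene'); cv2.imwrite('pics/s5.png',cv2.resize(im[120:220,330:430,::-1],None,fx=6,fy=6,interpolation=cv2.INTER_CUBIC))
hsv=cv2.cvtColor(im,cv2.COLOR_RGB2HSV); 
# end face right edge: silhouette of brown on the right side per row
m=cv2.inRange(hsv,(5,80,30),(20,255,220))[120:220,330:430]
for r in range(20,90,4):
    x=np.where(m[r])[0]; print(r+120,(x.min()+330,x.max()+330) if len(x) else None,end=' ')
E
```

```text
[0.49016648 0.32099221 0.08124165] [-2.0490393  -4.92369922 19.41602403] 32.70447492599487
140 None 144 None 148 None 152 (np.int64(383), np.int64(400)) 156 (np.int64(395), np.int64(401)) 160 (np.int64(391), np.int64(402)) 164 (np.int64(372), np.int64(401)) 168 (np.int64(373), np.int64(401)) 172 (np.int64(387), np.int64(401)) 176 (np.int64(391), np.int64(401)) 180 (np.int64(371), np.int64(402)) 184 (np.int64(376), np.int64(401)) 188 (np.int64(374), np.int64(396)) 192 (np.int64(374), np.int64(392)) 196 None 200 None 204 None 208 None
```

Request:
drive_tool([
  {"slide": [0.001,0,0.001],"twist": 0,"grip": 0},
  {"slide": [0.001,0,0.001],"twist": 0,"grip": 0},
  {"slide": [0.001,0,0],"twist": 0,"grip": 0},
  {"slide": [0,0,0],"twist": 0,"grip": 0},
])

```text
time: 21.6
tool_pos: [0.4881, 0.3212, 0.0788]
tool_rot: [[-1.0, 0.01, 0.011], [0.01, 1.0, 0.001], [-0.011, 0.002, -1.0]]
force: [2.0, -3.9, 12.9]
gripper_width: 0.749
gripper_force: 32.9
```

Request:
drive_tool([
  {"slide": [0.001,0,0.001],"twist": 0,"grip": 0},
  {"slide": [0.001,0,0],"twist": 0,"grip": 0},
  {"slide": [0,0,0],"twist": 0,"grip": 0},
])

```text
time: 21.9
tool_pos: [0.4861, 0.3215, 0.0776]
tool_rot: [[-1.0, 0.01, 0.011], [0.01, 1.0, 0.002], [-0.011, 0.002, -1.0]]
force: [3.4, -1.8, 11.8]
gripper_width: 0.747
gripper_force: 33.2
```

Request:
drive_tool([
  {"slide": [0.001,0,0],"twist": 0,"grip": 0},
  {"slide": [0.001,0,0.001],"twist": 0,"grip": 0},
  {"slide": [0,0,0],"twist": 0,"grip": 0},
])

```text
time: 22.2
tool_pos: [0.484, 0.3218, 0.0765]
tool_rot: [[-1.0, 0.01, 0.011], [0.01, 1.0, 0.003], [-0.011, 0.003, -1.0]]
force: [3.8, -1.6, 12.1]
gripper_width: 0.745
gripper_force: 33.3
```

```bash
python3 - <<'E'
from h import *
s=status.read_state(); print(s['tool_pos'],s['force'],s['gripper_force'])
im,C=cap('scene'); cv2.imwrite('pics/s6.png',cv2.resize(im[120:220,330:430,::-1],None,fx=6,fy=6,interpolation=cv2.INTER_CUBIC))
E
```

```text
[0.48402693 0.3217631  0.07654658] [ 3.80523946 -1.55885317 12.07239165] 33.32953155040741
```

View pics/s6.png

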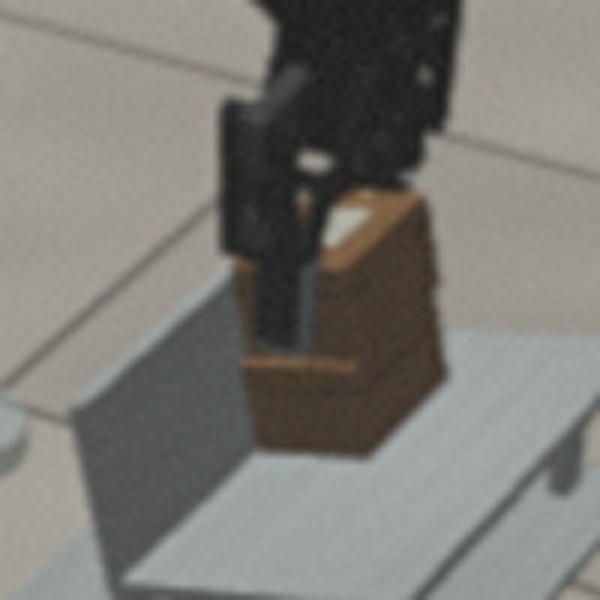

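The carton now lies parallel on the lower one, its near end a few mm behind the lower's. I'll push toward the backstop until the force rises.

Request:
drive_tool([
  {"slide": [0.001,0,0],"twist": 0,"grip": 0},
  {"slide": [0,0,0],"twist": 0,"grip": 0},
  {"slide": [0.001,0,0],"twist": 0,"grip": 0},
  {"slide": [0,0,0],"twist": 0,"grip": 0},
])

```text
time: 22.65
tool_pos: [0.4822, 0.3218, 0.0761]
tool_rot: [[-1.0, 0.01, 0.011], [0.01, 1.0, 0.003], [-0.011, 0.003, -1.0]]
force: [5.4, -0.7, 7.8]
gripper_width: 0.746
gripper_force: 32.9
```

Request:
drive_tool([
  {"slide": [0.001,0,0],"twist": 0,"grip": 0},
  {"slide": [0.001,0,0],"twist": 0,"grip": 0},
  {"slide": [0,0,0],"twist": 0,"grip": 0},
  {"slide": [0,0,0],"twist": 0,"grip": 0},
])

```text
time: 23.05
tool_pos: [0.4821, 0.3218, 0.0762]
tool_rot: [[-1.0, 0.01, 0.015], [0.01, 1.0, 0.004], [-0.015, 0.004, -1.0]]
force: [12.7, -0.7, 3.5]
gripper_width: 0.748
gripper_force: 32.2
```

Request:
drive_tool([
  {"slide": [-0.001,0,0],"twist": 0,"grip": 0},
  {"slide": [0,0,0],"twist": 0,"grip": 0.5},
  {"slide": [0,0,0],"twist": 0,"grip": 0.7},
  {"slide": [0,0,0],"twist": 0,"grip": 1},
  {"slide": [0,0,0],"twist": 0,"grip": 1},
  {"slide": [0,0,-0.02],"twist": 0,"grip": 1},
  {"slide": [0,0,-0.04],"twist": 0,"grip": 1},
  {"slide": [0,0,-0.04],"twist": 0,"grip": 1},
])

```text
time: 23.85
tool_pos: [0.4749, 0.3204, 0.1719]
tool_rot: [[-1.0, 0.01, -0.004], [0.01, 1.0, -0.001], [0.004, -0.001, -1.0]]
force: [0.2, 0.1, -0.7]
gripper_width: 1.003
gripper_force: 0.0
```

Request:
drive_tool([
  {"slide": [0.03,0,-0.03],"twist": 0,"grip": 1},
  {"slide": [0.03,-0.03,-0.03],"twist": 0,"grip": 1},
  {"slide": [0,-0.04,0],"twist": 0,"grip": 1},
  {"slide": [0,-0.04,0],"twist": 0,"grip": 1},
  {"slide": [0,-0.04,0],"twist": 0,"grip": 1},
  {"slide": [0,-0.04,0],"twist": 0,"grip": 1},
  {"slide": [0,0,0],"twist": 0,"grip": 1},
])

```text
time: 24.55
tool_pos: [0.4153, 0.1292, 0.2307]
tool_rot: [[-1.0, 0.015, -0.001], [0.015, 1.0, -0.001], [0.001, -0.001, -1.0]]
force: [0.3, 0.3, -0.1]
gripper_width: 0.998
gripper_force: 0.0
```

```bash
python3 - <<'E'
from h import *
s=status.read_state(); print(s['tool_pos'],s['force'])
im,C=cap('scene'); t,_=cap('top','top3.png')
a=cv2.resize(im[130:250,310:430,::-1],(400,400),interpolation=cv2.INTER_CUBIC)
b=cv2.resize(t[220:300,95:175,::-1],(400,400),interpolation=cv2.INTER_CUBIC)
c=cv2.resize(im[280:480,130:350,::-1],(220,200)); d=cv2.resize(t[145:295,390:570,::-1],(240,200))
o=np.zeros((600,800,3),np.uint8); o[:400,:400]=a;o[:400,400:]=b;o[400:,:220]=c;o[400:,220:460]=d
cv2.imwrite('pics/f.png',o)
E
```

```text
[0.415284   0.12915272 0.23066898] [ 0.30744773  0.29733465 -0.11267807]
```

View pics/f.png

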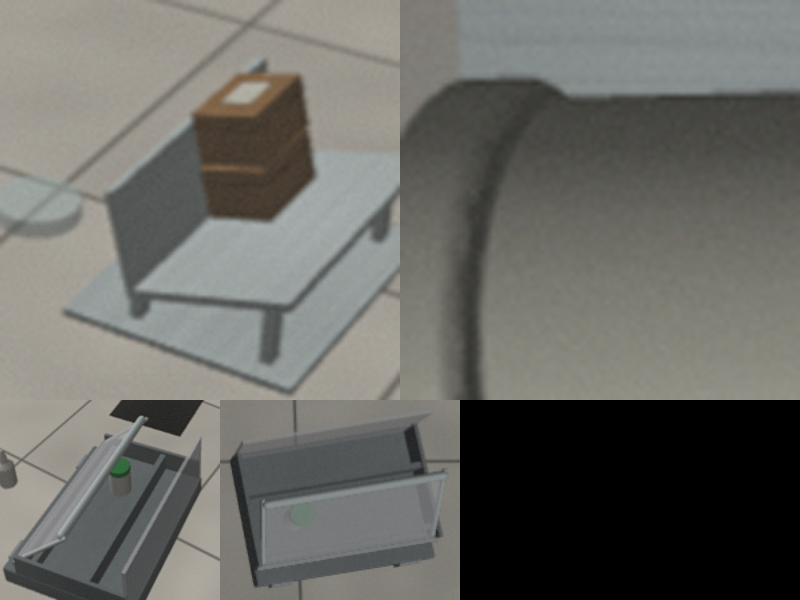

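The final picture shows the carton flat on the lower one against the backstop (top face near (250,95)), with its ends offset by a few mm. The flap is shut and the canister is still standing in its stall.

```bash
python3 -c "
from station import manip; print(manip.hand_in())"
```

```text
the job is handed in; nothing more can be done
None
```

The job is handed in at about 25 s, verdict not shown: the carton lies flat on the racked one against the backstop, ends a few mm off flush, flap shut, gripper clear; I viewed 11 pictures, one over the limit of 10.

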